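Mount the kiln burner and set its air ring

TASK

Lift the kiln burner by its nozzle, lower it without dropping it fully home into the green stand, gas inlet out through the gap in the fence, and let go. Then take the slim brass air ring and turn it until its red pointer lines up with the yellow mark, never touching the fixed grey flange and its hub below the ring or the fixed dark collar above it, and let go. Keep the burner upright and leave the bowls, jar, vase, mug and brush where they are.

Things in the scene. Friction and masses are not known exactly. Their poses are not given: they have to be found in the camera images.
- burner: Kiln burner, 0.7 kg, upright, 86 mm high. Origin: centre of its underside; z up, x away from the gas inlet. Heights: dark square foot 90 x 90 mm, 0-22 mm; fixed flange; brass air ring, diameter 62 mm, 36-50 mm; fixed collar; aluminium nozzle, diameter 34 mm, 58-86 mm (lift it here). A brass inlet tube, 16 mm thick, leaves the foot towards -x, its axis at height 12 mm, to 82 mm from the origin.
- burner_flange: Fixed ring below the air ring, part of the burner, not to be touched: grey disc, diameter 84 mm, 22 to 28 mm above the burner's underside, with a dark hub, diameter 52 mm, from 28 to 36 mm, right up to the air ring. Origin: centre of the disc's underside. A yellow radial mark is on its top on the burner's +x side.
- burner_collar: Fixed dark ring above the air ring, part of the burner, not to be touched: diameter 50 mm, 50 to 58 mm above the burner's underside. Origin: centre of its underside.
- burner_ring (a joint): Angle (rad) of the air ring about the burner's upward axis; grows counter-clockwise seen from above. Stops at 0 and 2.4; starts between 0.05 and 0.6; pointer and mark line up at 1.50. Stiff (0.1 N m), stays where left. The seated burner itself may twist up to 0.1 rad either way in its stand as the ring is turned.
- ring_centre (a point): Centre of the air ring, on the burner's axis, 43 mm above its underside.
- nozzle_top (a point): Centre of the nozzle's top, 86 mm above the burner's underside.
- inlet_tip (a point): End of the gas inlet tube, 82 mm from the burner's axis, 12 mm above its underside.
- pointer (a point): Red pointer on the air ring's upper face, 28 mm from the axis.
- mark (a point): Yellow mark on the flange, 34 mm from the axis.
- stand: Green stand fixed to the table: plate 150 x 150 x 12 mm with a square fence, 98 x 98 mm inside, walls 10 mm thick, top 26 mm above the table. A gap 40 mm wide amid its -x side lets the gas inlet out. Origin: centre of the plate's underside; x away from the gap, z up. The seated burner stands on the plate, 12 mm above the origin, axes along the stand's.
- bowl_left: terracotta bowl, 140 mm across, 55 mm high; bystander; origin in its underside
- bowl_right: terracotta bowl, 140 mm across, 55 mm high; bystander; origin in its underside
- glaze_jar: white jar with blue cap, 80 mm across, 100 mm high; bystander; origin in its underside
- vase: terracotta vase, 110 mm across, 165 mm high; bystander; origin in its underside
- mug: blue mug, 80 mm across, 90 mm high; bystander; origin in its underside
- brush: brush, 180 mm long, lying between the burner and the stand; bystander
There are look-alikes about, which are no part of the job. Leave any turquoise look-alike of the burner alone.

How it is judged (in metres and radians):
On the way, in this order (a step that is already met when the one before it is completed fails the run):
1. the burner stands fully home in the stand, its inlet out through the gap, and has been let go (x of burner in the frame of stand between -0.007 and 0.007 m and y of burner in the frame of stand between -0.007 and 0.007 m and z of burner in the frame of stand below 0.0155 m and angle between burner's own z axis and vertical below 0.05 rad and x of inlet_tip in the frame of stand below -0.06 m and contact force between the fingers and burner below 0.3 N), for 0.2 s.
2. the ring's pointer is at the yellow mark (value of joint burner_ring between 1.36 and 1.64 rad), for 0.2 s.
At the end, for the whole second after the job is handed in: The burner stands fully home in the stand (within 7 mm, upright, inlet out of the gap), at rest and released, with the air ring at 1.50 +- 0.14 rad, pointer at the mark (all of step 1 and all of step 2 and linear speed of burner below 0.01 m/s); the robot touches nothing.
It fails at once if the gripper touches the fixed flange below the ring or the collar above it (over 1.5 N) (contact force between any of the fingers, the arm and burner_flange above 1.5 N or contact force between any of the fingers, the arm and burner_collar above 1.5 N).
It fails at once if the burner is dropped or slammed into the stand (over 80 N) (contact force between burner and stand above 80 N).
It fails at once if the burner is tipped over 0.4 rad (angle between burner's own z axis and vertical above 0.4 rad).
It fails at once if a bystander is moved by more than 20 mm (distance of any of bowl_left, bowl_right, glaze_jar, vase, mug, brush from where it was at the start of the episode above 0.02 m).
It also fails if it takes over 54 s, if anything falls off the work surface, if the arm or the gripper's body presses on something with over 40 N, if the wrist force passes 120 N, or if a joint passes its speed limit or range.

ROBOT

A 6-joint arm with a two-finger parallel gripper is mounted at the origin on the work surface. World frame = base frame: x ahead of the robot, y to its left, z up, the work surface at z = 0. Lengths are in mm, angles in rad, forces in N, time in s.
With the tool pointing down it reaches from about 400 to 925 mm from the base axis. Payload 12.5 kg.
Tool frame: the origin (TCP) lies at the very end of the fingers, on their centre line; the grasp point (between the pads) lies 19 mm behind it; z points along the fingers, y is the line along which they close (so a half turn about z gives the same grasp; the last joint's range is limited). The gripper opens to 95 mm and grips with 3 to 60 N. Pads are 20 mm wide; open, the fingers measure 119 mm over their backs; the gripper's body (75 mm by 180 mm) begins 59 mm behind the grasp point.
Start: joints at [-1.325, 0.491, 1.559, -0, 1.092, -0.106], TCP at [215.392, -586.735, 175.661] pointing down, gripper open.
Joint ranges: [-3.1, 3.1], [-0.84, 2.19], [0.05, 2.79], [-1.13, 4.28], [0.06, 2.93], [-2.69, 2.69]. Speed limits (rad/s): [2.22, 2.22, 2.79, 3.14, 3.14, 3.14].

INTERFACE

Orientations are given as a unit quaternion [w, x, y, z].
In Python, from rig import robot gives the robot as it stands.
- The arm moves only by the shell command python3 -m handwheel 'ROWS' [FORCE]. ROWS is JSON, a list that holds one entry, the list of rows, each a list of 5 numbers: the shift along the tool's x, y, z in units of 800 mm (1.0 is 800 mm), then the turn about the tool's z in units of 120 degrees (1.0 is 120 degrees), then the opening, from -1 (shut) to 1 (fully open). In form: [[[dx, dy, dz, roll, jaw], ...]]. A call has 1 to 10 rows; each row is the pose to reach, as a shift and turn from the pose commanded when the call began, along the tool's axes at that moment; what a row does not reach only later rows make up. A row lasts 1/10 s, in which the tool goes at most 50 mm and 8.59 degrees, less where a joint would pass 70% of its speed; a pose out of reach is approached as far as the arm can. A call with a number of a shift or a turn outside -1 to 1 is refused whole. A call with a gripper value outside its range is refused whole. The fingers move at their own pace and stop on an object; FORCE is the grip in N (left out, the last holds). Time passes only in rows, so rows that repeat a pose let the fingers close. It gives the time, the measured TCP pose, the force, the opening and the grip force at its end, in the units of the state.
- robot.read_state(): the state, without advancing time (a new reading comes with each control period).
- robot.snapshot(name): name is "side" or "top" or "wrist"; returns (picture, depth): 400x640x3 uint8, red, green, blue; 400x640 float32, mm along the optical axis (not along the pixel's ray), 0 where there is no reading.
- robot.camera_params(name): a dict with "intrinsics" (3x3 intrinsics, pixels), "eye" and "orientation" of the camera in the world; the wrist camera has in their place "tool_from_camera" (4x4, takes a point from camera to tool coordinates, whose origin is the TCP and whose axes are the flange's). Camera axes: x right, y down, z forward; pixel columns grow to the right and rows downward; lengths in mm; the calibration is good to about 2 mm. A picture is of the moment at which its call begins: read the wrist's pose just before it. camera_params takes no time and is no camera call.
- robot.close_job(): hands the job in; it is judged then, once.
Trained networks look in the newest picture that a camera, given by its name, has taken for a name from the list of things; names that differ only in an ending like _2 or _b are one class to them, and where a whole thing is asked for, a point or a joint stands for the part that bears it (a point fixed in the world has none). Each returns a list of dicts, best first, with "confidence" (0 to 1); they miss things now and then, are a little off and sometimes report something else, mostly with a low value. They report only what shows in the picture. A call takes as long as a camera call. They do not tell look-alikes from the thing itself.
- robot.search_frame(camera, name): "rect" ([left, top, width, height] in pixels, round what is visible of it).
- robot.mark_of(camera, name): "position" ([column, row] in pixels: a listed point, or the origin of a listed thing).
The state is a dict: "time_s": time; "q": joint angles; "dq": joint speeds; "joint_torque": joint torques, N m; "tcp_pos": TCP position; "eef_rot": TCP orientation; "force": force on the tool from outside, world axes, zero at the start; "wrist_torque": the same for the moment, N m; "width": finger opening in mm; "gripper_force": force on a finger pad.
Only numpy, scipy, OpenCV 4.12 (cv2) and the standard library are available. Lean on these libraries where they do the work, as an engineer would, in place of code of your own. Each camera call takes 0.05 s, during which the arm holds its last target. There are 200 camera calls.

## Working session

There is one attempt and no reset: what is moved stays moved. The work goes in short steps, Python scripts to look and compute and a shell command to move; the robot and the scene stay as the last step left them, time stands still between calls to the robot, and variables do not carry over. Pictures are saved under pics/ and viewed, at most 10 in all, crops included, and the job is handed in when it is done.

```bash
ls; mkdir -p pics; cat > h.py <<'E'
import numpy as np, cv2
from rig import robot
from scipy.spatial.transform import Rotation as R
def rot(q): return R.from_quat([q[1],q[2],q[3],q[0]]).as_matrix()
def cam(name):
    p=robot.camera_params(name); K=np.array(p["intrinsics"])
    if "tool_from_camera" in p:
        s=robot.read_state(); T=np.array(p["tool_from_camera"]); M=rot(s["eef_rot"])
        return K, M@T[:3,:3], M@T[:3,3]+np.array(s["tcp_pos"])
    o=np.array(p["orientation"]); 
    return K, (rot(o) if o.size==4 else o), np.array(p["eye"])
def ray(c,uv):
    K,Rm,e=c; return Rm@np.linalg.solve(K,[uv[0],uv[1],1.0])
def at_z(c,uv,z):
    d=ray(c,uv); return c[2]+d*(z-c[2][2])/d[2]
def cloud(c,dep):
    v,u=np.mgrid[:400,:640]; K,Rm,e=c
    P=np.stack([(u-K[0,2])/K[0,0]*dep,(v-K[1,2])/K[1,1]*dep,dep],-1)
    return P@Rm.T+e
def proj(c,p):
    K,Rm,e=c; x=K@(Rm.T@(np.asarray(p,float)-e)); return x[:2]/x[2]
E
python3 - <<'E'
from h import *
s=robot.read_state(); print(s)
c=cam("top"); im,d=robot.snapshot("top"); np.savez("top.npz",im=im,d=d)
cv2.imwrite("pics/top.png",im[...,::-1])
print(robot.camera_params("top"))
for n in ["burner","stand","nozzle_top","inlet_tip","pointer","mark","brush","vase","mug","glaze_jar","bowl_left"]:
    print(n,[(np.round(x["position"]),round(x["confidence"],2)) for x in robot.mark_of("top",n)])
E
```

```text
pics
{'time_s': 0.0, 'q': array([-1.32459389e+00,  4.91553321e-01,  1.55948303e+00, -3.13632591e-06,
        1.09167959e+00, -1.05610066e-01]), 'dq': array([-4.55069308e-06,  1.13502838e-03,  7.50100066e-04,  1.41810681e-03,
       -8.08013624e-04,  3.66511626e-04]), 'joint_torque': array([-2.64619221e-04, -6.12649369e+01, -2.58185917e+01,  6.92731887e-02,
        4.81739372e-02, -9.39517008e-05]), 'tcp_pos': array([ 215.31624253, -586.42158587,  175.054082  ]), 'eef_rot': array([-5.60157057e-04,  9.84568067e-01,  1.75001160e-01, -4.08365235e-05]), 'force': array([-0.96185095, -0.15710289,  0.49490271]), 'wrist_torque': array([-0.07636244, -0.00735259,  0.0077221 ]), 'gripper_force': 0.0, 'width': 95.13636596300125}
{'intrinsics': array([[411.96160354,   0.        , 320.273437  ],
       [  0.        , 411.96160354, 194.63593018],
       [  0.        ,   0.        ,   1.        ]]), 'eye': array([ 489.54046075,  -24.51621772, 1291.17596154]), 'orientation': array([ 0.02309143, -0.70133413,  0.71191018, -0.02794844])}
burner [(array([254., 214.]), 0.88), (array([169., 173.]), 0.76)]
stand [(array([385., 225.]), 0.79), (array([257., 199.]), 0.55)]
nozzle_top [(array([249., 210.]), 0.65), (array([150., 171.]), 0.62)]
inlet_tip [(array([180., 158.]), 0.7), (array([242., 239.]), 0.63)]
pointer [(array([262., 214.]), 0.61), (array([151., 166.]), 0.55), (array([256., 215.]), 0.29)]
mark [(array([255., 199.]), 0.63), (array([150., 176.]), 0.57)]
brush [(array([312., 211.]), 0.7), (array([488., 212.]), 0.26)]
vase [(array([486., 213.]), 0.98)]
mug [(array([152., 230.]), 0.86), (array([251., 214.]), 0.73)]
glaze_jar [(array([308., 139.]), 0.68)]
bowl_left [(array([232., 143.]), 0.69)]
```

View pics/top.png

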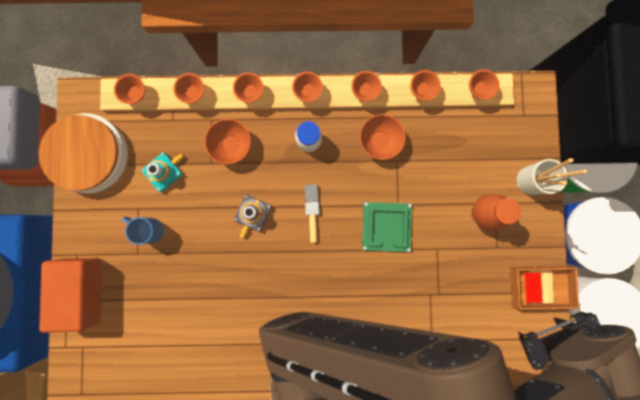

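```bash
python3 - <<'E'
from h import *
z=np.load("top.npz"); im=z["im"]; d=z["d"]; c=cam("top")
a=cv2.resize(im[110:290,130:450],None,fx=2.5,fy=2.5,interpolation=cv2.INTER_CUBIC)
cv2.imwrite("pics/topcrop.png",a[...,::-1])
P=cloud(c,d)
for n,uv,zz in [("burner",(254,214),0),("burnerB",(169,173),0),("stand",(385,225),0),("noz",(249,210),86),("nozB",(150,171),86),("inlet",(242,239),12),("mark",(255,199),28),("ptr",(262,214),50)]:
    print(n,np.round(at_z(c,uv,zz)), np.round(P[uv[1],uv[0]]))
E
```

```text
burner [525. 174.   0.] [523. 161.  85.]
burnerB [658. 441.   0.] [654. 430.  31.]
stand [ 485. -235.    0.] [ 485. -232.   16.]
noz [535. 175.  86.] [535. 175.  87.]
nozB [654. 466.  86.] [653. 464.  89.]
inlet [448. 210.  12.] [448. 212.  -2.]
mark [570. 167.  28.] [570. 167.  29.]
ptr [523. 142.  50.] [524. 146.  25.]
```

View pics/topcrop.png

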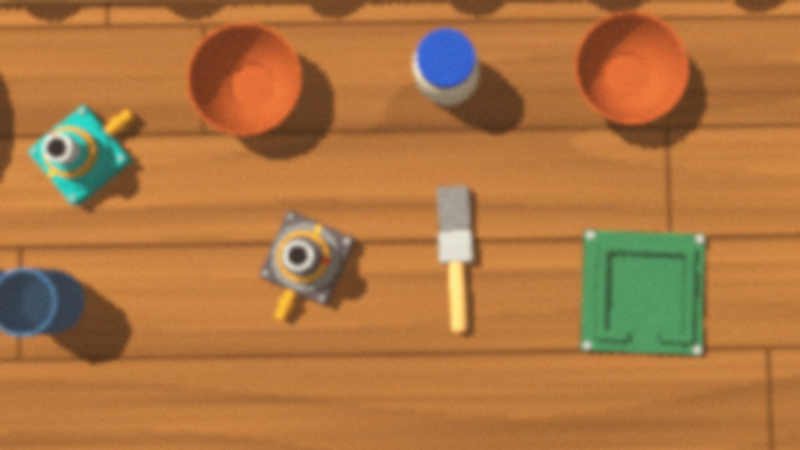

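The real burner is the dark one at pixel (252,213), with its inlet pointing down and left. The turquoise look-alike is at (161,172), and the mug at (145,230) was also reported as a burner-like thing, so I leave both alone. The stand is at (387,227) with its gap facing down (world -x).

```bash
cat >> h.py <<'E'
def plan(target,yaw=None):
    "rows units to move TCP to target (mm), tool-x yaw (rad)"
    s=robot.read_state(); M=rot(s["eef_rot"]); d=M.T@(np.asarray(target,float)-s["tcp_pos"])
    y0=np.arctan2(M[1,0],M[0,0]); r=0 if yaw is None else -np.degrees((yaw-y0+np.pi)%(2*np.pi)-np.pi)/120
    print("rows",np.round(d/800,4),"roll",round(r,4),"yaw now",round(y0,3),"q",np.round(s["q"],2),"t",round(s["time_s"],2))
E
python3 - <<'E'
from h import *
print(np.round(robot.camera_params("wrist")["tool_from_camera"],2), np.round(robot.camera_params("wrist")["intrinsics"]))
c=cam("side"); print(c[2])
plan([400,-300,300],0.35); plan([475,150,320],0.0)
P=cloud(cam("top"),np.load("top.npz")["d"])
for uv in [(500,210),(312,210),(383,137),(308,135)]: print(np.round(P[uv[1],uv[0]]))
E
```

```text
[[  -0.     -0.96   -0.28   80.52]
 [   1.     -0.     -0.      0.47]
 [   0.     -0.28    0.96 -208.76]
 [   0.      0.      0.      1.  ]] [[277.   0. 316.]
 [  0. 277. 201.]
 [  0.   0.   1.]]
[ 285.51738077  777.08616511 1081.64761974]
rows [ 0.3401 -0.2569 -0.1555] roll 0.0009 yaw now 0.352 q [-1.32  0.49  1.56 -0.    1.09 -0.11] t 0.6
rows [ 0.622  -0.7527 -0.1805] roll 0.168 yaw now 0.352 q [-1.32  0.49  1.56 -0.    1.09 -0.11] t 0.6
[ 521. -524.  166.]
[534.  -8.  23.]
[ 763. -236.    1.]
[751.  -0. 100.]
```

```bash
python3 -m handwheel '[[[0.34,-0.257,-0.1,0,1],[0.34,-0.257,-0.1,0,1],[0.34,-0.257,-0.1,0,1],[0.34,-0.257,-0.1,0,1],[0.34,-0.257,-0.1,0,1],[0.34,-0.257,-0.1,0,1],[0.34,-0.257,-0.1,0,1],[0.34,-0.257,-0.1,0,1],[0.34,-0.257,-0.1,0,1],[0.34,-0.257,-0.1,0,1]]]'
python3 -c "
from h import *
plan([525,172,200],0.0)"
```

```text
time_s: 1.6
tcp_pos: [399.5, -300.6, 255.4]
eef_rot: [-0.0, 0.985, 0.175, -0.0]
force: [-0.0, 0.2, -0.4]
width: 95.2
gripper_force: 0.0
rows [ 0.3506 -0.5006  0.0692] roll 0.1677 yaw now 0.351 q [-0.78  0.23  1.74 -0.    1.17  0.44] t 1.6
```

```bash
python3 -m handwheel '[[[0.35,-0.5,0.069,0.168,1],[0.35,-0.5,0.069,0.168,1],[0.35,-0.5,0.069,0.168,1],[0.35,-0.5,0.069,0.168,1],[0.35,-0.5,0.069,0.168,1],[0.35,-0.5,0.069,0.168,1],[0.35,-0.5,0.069,0.168,1],[0.35,-0.5,0.069,0.168,1],[0.35,-0.5,0.069,0.168,1],[0.35,-0.5,0.069,0.168,1]]]'
python3 -m handwheel '[[[0,0,0,0,1]]]' | head -2
python3 - <<'E'
from h import *
c=cam("wrist"); im,d=robot.snapshot("wrist"); np.savez("w1.npz",im=im,d=d); cv2.imwrite("pics/w1.png",im[...,::-1])
for n,zz in [("burner",0),("nozzle_top",86),("inlet_tip",12),("pointer",50),("mark",28)]:
    for x in robot.mark_of("wrist",n): print(n,np.round(x["position"]),round(x["confidence"],2),np.round(at_z(c,x["position"],zz),1))
plan([525,172,200],0.0)
E
```

```text
time_s: 2.6
tcp_pos: [525.4, 171.5, 199.8]
eef_rot: [0.0, 1.0, -0.001, -0.0]
force: [0.7, -1.1, -0.3]
width: 95.3
gripper_force: 0.0
time_s: 2.7
tcp_pos: [525.5, 173.9, 198.9]
burner [108.  79.] 0.85 [659.2 457.4   0. ]
burner [316. 175.] 0.71 [527.5 174.1   0. ]
burner [315. 175.] 0.7 [528.3 175.7   0. ]
burner [260.   2.] 0.45 [749.5 245.2   0. ]
nozzle_top [315. 186.] 0.92 [531.3 175.6  86. ]
nozzle_top [46. 62.] 0.8 [664.8 459.9  86. ]
inlet_tip [144.  30.] 0.84 [715.2 391.5  12. ]
inlet_tip [297. 222.] 0.65 [457.9 203.4  12. ]
pointer [55. 45.] 0.97 [689.2 476.   50. ]
pointer [334. 181.] 0.62 [529.9 151.3  50. ]
mark [77. 91.] 0.94 [641.3 481.   28. ]
mark [324. 153.] 0.75 [563.7 163.3  28. ]
mark [436. 176.] 0.38 [532.4   8.4  28. ]
rows [ 0.0003 -0.0035  0.0009] roll -0.0012 yaw now -0.002 q [ 0.19  0.36  1.71 -0.    1.07  1.77] t 3.0
```

View pics/w1.png

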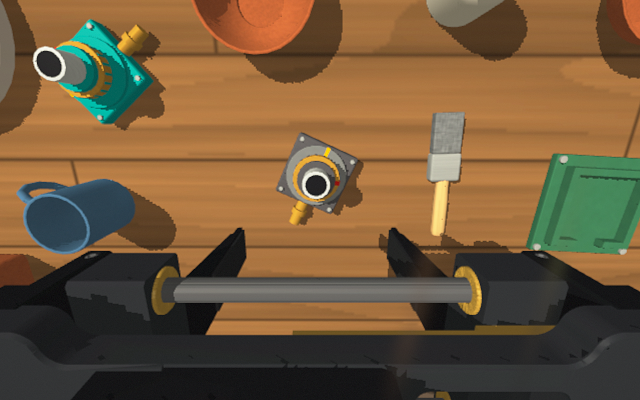

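The picture shows the dark burner at (316,175), with its nozzle top at (316,184), inlet tip at (297,222), mark at (326,153) and red pointer at (337,181). The turquoise look-alike is separate at (95,70). I'll refine the axis and the yaw with depth.

```bash
python3 - <<'E'
from h import *
z=np.load("w1.npz"); im=z["im"].astype(int); d=z["d"]; c=cam("wrist"); P=cloud(c,d)
near=(np.hypot(P[...,0]-529,P[...,1]-175)<90)&(d>0)
def ex(m): p=P[m]; return len(p),np.round(p.mean(0),1),np.round((p.max(0)+p.min(0))/2,1),np.round(np.ptp(p,axis=0),1)
m=near&(P[...,2]>80); print("noz",ex(m)); print(cv2.minEnclosingCircle(P[m][:,:2].astype(np.float32)))
r,g,b=im[...,0],im[...,1],im[...,2]
m=near&(P[...,2]>16)&(P[...,2]<25)&(abs(r-b)<30); p=P[m][:,:2].astype(np.float32); print("foot",cv2.minAreaRect(p))
hsv=cv2.cvtColor(z["im"],cv2.COLOR_RGB2HSV)
m=near&(hsv[...,1]>150)&(P[...,2]<24)&(P[...,2]>6)&(hsv[...,0]>12); print("tube",ex(m))
m=near&(hsv[...,1]>150)&(abs(P[...,2]-29)<3)&(hsv[...,0]>22); print("mark",ex(m) if m.any() else 0)
m=near&(hsv[...,1]>150)&(P[...,2]>40)&((hsv[...,0]<8)|(hsv[...,0]>172)); print("ptr",ex(m) if m.any() else 0)
E
```

```text
noz (80145, array([551.2, 169.2, 343.6]), array([528.5, 174.2, 224.5]), array([ 68.2, 167.9, 288.9]))
((554.4358520507812, 174.25726318359375), 84.10462951660156)
foot ((531.9771118164062, 169.94430541992188), (88.8789291381836, 89.6448974609375), 65.49072265625)
tube (258, array([474.9, 196.1,  20. ]), array([512.7, 181.2,  15.2]), array([115.9,  56.1,  17.6]))
mark (25, array([564.9, 155. ,  30.2]), array([564.7, 155.3,  30.2]), array([10.6,  6.7,  2.3]))
ptr (20, array([527. , 142.2,  53. ]), array([527.2, 142.3,  54.7]), array([7. , 5.8, 9.1]))
```

```bash
python3 -m handwheel '[[[0.006,-0.003,0.075,0,1],[0.006,-0.003,0.075,0,1],[0.006,-0.003,0.075,0,1],[0.006,-0.003,0.075,0,1],[0.006,-0.003,0.075,0,1],[0.006,-0.003,0.075,0,1]]]' | head -2
cat > look.py <<'E'
from h import *
import sys
tag=sys.argv[1]; x0,y0,zb=map(float,sys.argv[2:5])
c=cam("wrist"); im,d=robot.snapshot("wrist"); np.savez(tag+".npz",im=im,d=d); cv2.imwrite(f"pics/{tag}.png",im[...,::-1])
P=cloud(c,d); near=(np.hypot(P[...,0]-x0,P[...,1]-y0)<80)&(d>0); h=P[...,2]-zb
hsv=cv2.cvtColor(im,cv2.COLOR_RGB2HSV); H,S=hsv[...,0],hsv[...,1]
nz=near&(h>80)&(h<93)&(np.hypot(P[...,0]-x0,P[...,1]-y0)<28); 
if nz.sum()>5: print("noz",nz.sum(),cv2.minEnclosingCircle(P[nz][:,:2].astype(np.float32)),P[nz][:,2].mean())
ft=near&(h>16)&(h<25)&(S<70); 
if ft.sum()>20: print("foot",ft.sum(),cv2.minAreaRect(P[ft][:,:2].astype(np.float32)))
for n,m in [("mark",near&(S>150)&(abs(h-29)<4)&(H>22)&(H<40)),("ptr",near&(S>140)&(h>42)&(h<60)&((H<8)|(H>172)))]:
    if m.any(): print(n,m.sum(),np.round(P[m].mean(0),1))
for n,zz in [("nozzle_top",86),("ring_centre",43),("inlet_tip",12),("pointer",50),("mark",28)]:
    for q in robot.mark_of("wrist",n):
        w=at_z(c,q["position"],zz+zb)
        if np.hypot(w[0]-x0,w[1]-y0)<110: print(n,np.round(q["position"]),round(q["confidence"],2),np.round(w,1))
plan([x0,y0,zb+63])
print(robot.read_state()["tcp_pos"])
E
python3 look.py w2 530 172 0
```

```text
time_s: 3.6
tcp_pos: [529.9, 173.3, 141.8]
noz 870 ((532.2844848632812, 174.64175415039062), 16.99323844909668) 85.86675962600332
foot 1414 ((532.5126953125, 174.90716552734375), (88.64570617675781, 89.59171295166016), 65.73326110839844)
mark 36 [565.5 159.8  28.5]
ptr 28 [527.1 146.8  50.5]
nozzle_top [314. 203.] 0.56 [531.8 176.1  86. ]
ring_centre [315. 193.] 0.95 [530.7 174.6  43. ]
pointer [341. 195.] 0.73 [530.6 146.2  50. ]
pointer [316. 203.] 0.67 [521.5 173.5  50. ]
pointer [315. 184.] 0.44 [542.7 175.3  50. ]
mark [328. 161.] 0.61 [566.  160.2  28. ]
rows [0.0007 0.0017 0.0971] roll 0 yaw now 0.0 q [ 0.2   0.43  1.77 -0.    0.94  1.77] t 3.9
[529.4240544  173.35905514 140.70794855]
```

```bash
python3 look.py w3 530 172 0
```

```text
noz 879 ((532.2235717773438, 174.3968505859375), 16.94222068786621) 85.81740148987929
foot 1430 ((532.276123046875, 175.0875701904297), (88.49032592773438, 90.09064483642578), 65.64029693603516)
mark 37 [565.3 160.   28.5]
ptr 25 [527.1 146.8  50.5]
nozzle_top [314. 202.] 0.77 [532.6 175.7  86. ]
inlet_tip [292. 240.] 0.95 [457.9 205.   12. ]
inlet_tip [341. 196.] 0.74 [518.8 142.4  12. ]
pointer [340. 197.] 0.84 [527.7 146.6  50. ]
mark [328. 162.] 0.8 [564.  159.4  28. ]
mark [292. 239.] 0.46 [466.8 204.5  28. ]
rows [0.0008 0.0016 0.0968] roll 0 yaw now -0.0 q [ 0.2   0.43  1.77 -0.    0.94  1.77] t 4.2
[529.39491964 173.31506176 140.46606802]
```

```bash
python3 -m handwheel '[[[0.0035,-0.0016,0.05,0,1],[0.0035,-0.0016,0.08,0,1],[0.0035,-0.0016,0.097,0,1],[0.0035,-0.0016,0.097,0,1],[0.0035,-0.0016,0.097,0,1],[0.0035,-0.0016,0.097,0,-0.9],[0.0035,-0.0016,0.097,0,-0.9],[0.0035,-0.0016,0.097,0,-0.9],[0.0035,-0.0016,0.097,0,-0.9],[0.0035,-0.0016,0.097,0,-0.9]]]' 40
python3 -m handwheel '[[[0,0,0,0,-0.9],[0,0,0,0,-0.9]]]'
```

```text
time_s: 5.2
tcp_pos: [532.3, 174.6, 63.1]
eef_rot: [0.0, 1.0, -0.0, 0.0]
force: [0.1, 0.1, -0.5]
width: 60.7
gripper_force: 0.0
time_s: 5.4
tcp_pos: [532.2, 174.6, 62.9]
eef_rot: [0.0, 1.0, -0.0, -0.0]
force: [0.4, -0.1, 0.1]
width: 44.9
gripper_force: 0.0
```

```bash
python3 -m handwheel '[[[0,0,0,0,-0.9],[0,0,0,0,-0.9],[0,0,0,0,-0.9],[0,0,0,0,-0.9]]]'; python3 -m handwheel '[[[0,0,-0.01,0,-0.9],[0,0,-0.03,0,-0.9],[0,0,-0.05,0,-0.9],[0,0,-0.1,0,-0.9],[0,0,-0.14,0,-0.9],[0,0,-0.14,0,-0.9]]]'
python3 - <<'E'
from h import *
z=np.load("top.npz"); im=z["im"]; c=cam("top"); P=cloud(c,z["d"])
m=(im[...,1].astype(int)>im[...,0]+25)&(im[...,1].astype(int)>im[...,2]+15)&(np.hypot(P[...,0]-485,P[...,1]+235)<140)
p=P[m]; print(m.sum(),cv2.minAreaRect(p[p[:,2]<40][:,:2].astype(np.float32)))
plan([400,-220,150],0.4)
E
```

```text
time_s: 5.8
tcp_pos: [532.2, 174.6, 62.9]
eef_rot: [0.0, 1.0, -0.0, 0.0]
force: [0.0, 0.9, -0.3]
width: 12.4
gripper_force: 0.0
time_s: 6.4
tcp_pos: [534.0, 175.0, 179.6]
eef_rot: [-0.001, 1.0, 0.0, 0.004]
force: [-0.2, 0.6, -0.3]
width: 4.9
gripper_force: 0.0
2196 ((480.191650390625, -238.69146728515625), (147.50367736816406, 147.2799530029297), 86.93939971923828)
rows [-0.1678  0.4938  0.0351] roll -0.191 yaw now -0.0 q [ 0.2   0.39  1.72 -0.    1.02  1.77] t 6.4
```

The grip closed on nothing (12 mm opening, no force), so I look before doing anything else.

```bash
python3 -m handwheel '[[[0,0,0,0,1],[0,0,0,0,1],[0,0,0,0,1]]]' | head -2; python3 look.py w4 532 174 0
```

```text
time_s: 6.7
tcp_pos: [531.7, 174.5, 173.9]
noz 709 ((532.2661743164062, 174.39833068847656), 16.83167266845703) 85.93406570061077
foot 1204 ((532.7420654296875, 174.7608642578125), (88.80506896972656, 89.17132568359375), 65.49845886230469)
mark 28 [565.2 160.3  28.5]
ptr 23 [527.5 147.2  51.3]
nozzle_top [316. 195.] 0.79 [533.6 174.5  86. ]
ring_centre [314. 189.] 0.86 [529.4 177.2  43. ]
inlet_tip [297. 232.] 0.97 [458.2 201.9  12. ]
pointer [338. 191.] 0.84 [528.  147.7  50. ]
mark [326. 162.] 0.9 [561.8 161.9  28. ]
rows [-1.000e-04  7.000e-04  1.395e-01] roll 0 yaw now -0.0 q [ 0.2   0.4   1.72 -0.    1.02  1.77] t 7.0
[532.15199823 174.59132398 174.61323239]
```

View pics/w4.png

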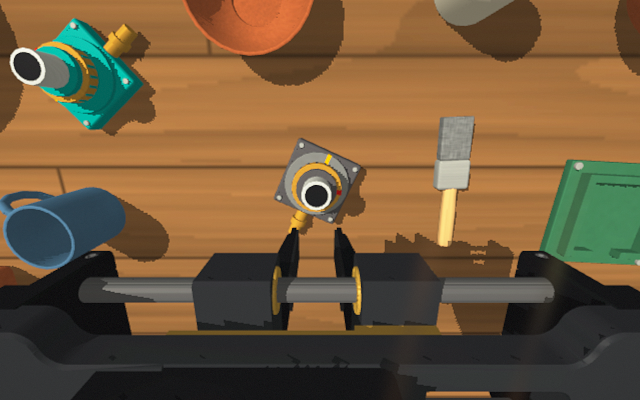

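The burner hasn't moved. The picture shows the nozzle at (316,195) and the fingertips at (292–340, 230). I check where the fingertips really are, in depth and in the top view.

```bash
python3 - <<'E'
from h import *
z=np.load("w4.npz"); c=cam("wrist"); P=cloud(c,z["d"]); s=robot.read_state(); M=rot(s["eef_rot"])
T=(P-s["tcp_pos"])@M
print(s["width"],robot.read_state()["tcp_pos"])
for u in (288,294,340,348):
    for v in (228,234,240,260,290): print(u,v,np.round(T[v,u]))
dark=(z["im"].max(-1)<60)&(T[...,2]<40)&(T[...,2]>-60)&(abs(T[...,1])<70)&(abs(T[...,0])<40)
p=T[dark]; print("finger max z",np.round(p[p[:,2]>np.percentile(p[:,2],97)].mean(0)),p[:,2].max(), p[:,0].min(),p[:,0].max())
c=cam("top"); im,d=robot.snapshot("top"); np.savez("t2.npz",im=im,d=d)
a=cv2.resize(im[110:290,160:400],None,fx=3,fy=3,interpolation=cv2.INTER_CUBIC); cv2.imwrite("pics/t2.png",a[...,::-1])
print("tcp px",proj(c,s["tcp_pos"]),"nozzle",proj(c,[532,174.5,86]))
E
```

```text
47.00347536951445 [532.15199823 174.59132398 174.61323239]
288 228 [-72. -42. 175.]
288 234 [ 13. -18. -48.]
288 240 [ 13. -17. -59.]
288 260 [ 13. -14. -83.]
288 290 [  30.   -9. -133.]
294 228 [ 14. -15. -41.]
294 234 [ 13. -14. -50.]
294 240 [ 13. -13. -58.]
294 260 [ 11. -12. -80.]
294 290 [  30.   -7. -134.]
340 228 [ 14.  15. -41.]
340 234 [ 13.  15. -49.]
340 240 [ 14.  14. -59.]
340 260 [ 12.  12. -80.]
340 290 [  30.    7. -133.]
348 228 [-72.  47. 175.]
348 234 [-82.  47. 175.]
348 240 [ 13.  19. -58.]
348 260 [ 13.  16. -82.]
348 290 [  30.   10. -134.]
finger max z [ 11.   1. -39.] -38.446107695482326 -7.852172442033196 13.829277162102006
tcp px [243.88583385 209.79154234] nozzle [249.33456912 210.91954438]
```

View pics/t2.png

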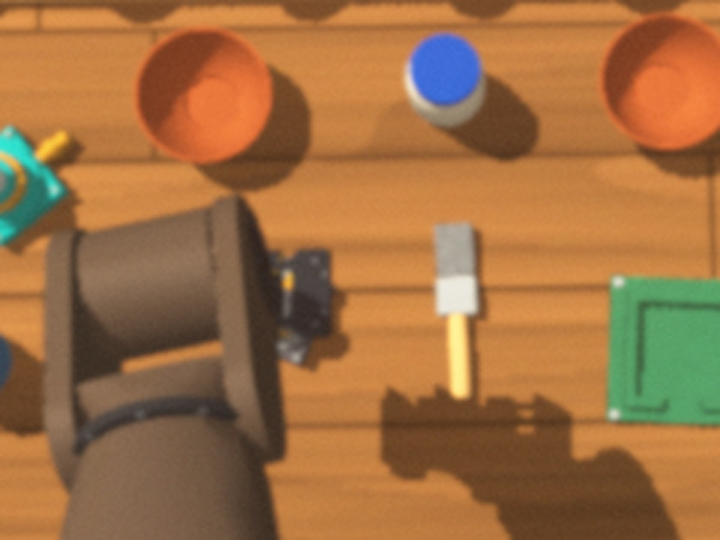

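The depth shows the visible fingertips ending about 38 mm behind the reported TCP. They therefore closed above the nozzle, which fits the missed grip. I confirm this with the side camera before going lower.

```bash
python3 -m handwheel '[[[0,0,0.06,0,1],[0,0,0.1,0,1],[0,0,0.1,0,1],[0,0,0.1,0,1],[0,0,0.1,0,1]]]' | head -2
python3 - <<'E'
from h import *
s=robot.read_state(); t=s["tcp_pos"]; M=rot(s["eef_rot"]); print(t,s["width"])
c=cam("side"); im,d=robot.snapshot("side"); P=cloud(c,d); T=(P-t)@M
tu=proj(c,t); print("tcp px side",tu,"tip-38",proj(c,t+[0,0,38]),"noz",proj(c,[532,174.5,86]))
u,v=int(tu[0]),int(tu[1]); x0,y0=max(0,u-80),max(0,v-90)
a=cv2.resize(im[y0:y0+150,x0:x0+160],None,fx=4,fy=4,interpolation=cv2.INTER_CUBIC); cv2.imwrite("pics/side.png",a[...,::-1]); print("crop origin",x0,y0)
g=(im.max(-1)<75)&(abs(T[...,0])<25)&(abs(T[...,1])<70)&(T[...,2]>-75)&(P[...,2]>70)&(abs(T[...,1])>40)&(d>0)
p=T[g]
for a_,b_ in [(-70,-60),(-60,-50),(-50,-40),(-40,-30),(-30,-20),(-20,-10),(-10,0),(0,20)]:
    q=p[(p[:,2]>=a_)&(p[:,2]<b_)]; print(a_,len(q),np.round(q.min(0)) if len(q) else "",np.round(q.max(0)) if len(q) else "")
c=cam("wrist"); im,d=robot.snapshot("wrist"); T=(cloud(c,d)-t)@M
g=(im.max(-1)<60)&(abs(T[...,0])<25)&(abs(T[...,1])<70)&(T[...,2]>-75)&(T[...,2]<15)&(abs(T[...,1])>40)&(d>0)
p=T[g]; print("wrist"); 
for a_ in range(-70,20,10):
    q=p[(p[:,2]>=a_)&(p[:,2]<a_+10)]; print(a_,len(q),np.round(q.min(0)) if len(q) else "",np.round(q.max(0)) if len(q) else "")
E
```

```text
time_s: 7.55
tcp_pos: [533.2, 174.8, 96.7]
[533.21543253 174.81692604  96.66309392] 90.97657958351127
tcp px side [307.4740917  251.83705035] tip-38 [307.36418296 243.69255815] noz [307.96992754 254.0958244 ]
crop origin 227 161
-70 13 [-11. -55. -69.] [  6.  45. -60.]
-60 14 [-11. -55. -60.] [  7.  47. -51.]
-50 8 [ -9. -51. -49.] [  8.  47. -43.]
-40 0  
-30 0  
-20 0  
-10 0  
0 0  
wrist
-70 538 [ -8. -54. -70.] [ 14.  55. -60.]
-60 458 [ -9. -53. -60.] [ 14.  53. -50.]
-50 332 [ -9. -51. -50.] [ 14.  51. -40.]
-40 19 [ -6. -51. -40.] [ 13.  49. -39.]
-30 0  
-20 0  
-10 0  
0 0  
10 0
```

View pics/side.png

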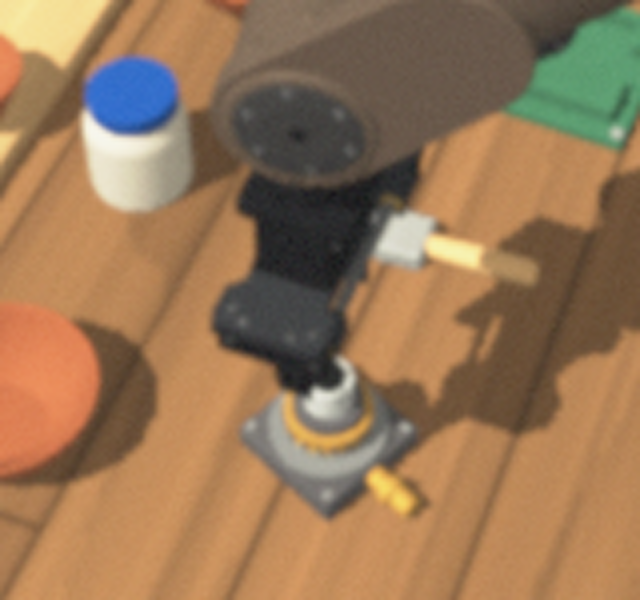

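Both cameras put the fingertips about 39–40 mm behind the reported TCP. I also check where the gripper body starts before descending by that extra amount.

```bash
python3 - <<'E'
from h import *
s=robot.read_state(); t=s["tcp_pos"]; M=rot(s["eef_rot"])
c=cam("wrist"); im,d=robot.snapshot("wrist"); T=(cloud(c,d)-t)@M
for lo,hi in [(0,20),(20,40),(40,60),(60,95)]:
    g=(abs(T[...,1])>=lo)&(abs(T[...,1])<hi)&(T[...,2]>-200)&(T[...,2]<-39)&(abs(T[...,0])<60)&(d>0)
    print(lo,[(a,int(((T[g][:,2]>=a)&(T[g][:,2]<a+10)).sum())) for a in range(-190,-30,10)])
print(t)
E
```

```text
0 [(-190, 0), (-180, 0), (-170, 5162), (-160, 5623), (-150, 765), (-140, 3010), (-130, 281), (-120, 0), (-110, 0), (-100, 0), (-90, 0), (-80, 0), (-70, 0), (-60, 0), (-50, 0), (-40, 0)]
20 [(-190, 0), (-180, 0), (-170, 2497), (-160, 7778), (-150, 637), (-140, 2999), (-130, 292), (-120, 0), (-110, 0), (-100, 0), (-90, 0), (-80, 0), (-70, 0), (-60, 0), (-50, 0), (-40, 0)]
40 [(-190, 0), (-180, 0), (-170, 1362), (-160, 8753), (-150, 3694), (-140, 6284), (-130, 2617), (-120, 773), (-110, 576), (-100, 773), (-90, 634), (-80, 588), (-70, 554), (-60, 478), (-50, 364), (-40, 33)]
60 [(-190, 0), (-180, 0), (-170, 301), (-160, 11901), (-150, 5636), (-140, 4387), (-130, 1635), (-120, 135), (-110, 0), (-100, 0), (-90, 0), (-80, 0), (-70, 0), (-60, 0), (-50, 0), (-40, 0)]
[533.0408877  174.77866388  96.58224486]
```

```bash
python3 -m handwheel '[[[-0.001,0,0.04,0,1],[-0.001,0,0.08,0,1],[-0.001,0,0.09,0,1],[-0.001,0,0.09,0,1]]]' 40
python3 -m handwheel '[[[0,0,0,0,-0.9],[0,0,0,0,-0.9],[0,0,0,0,-0.9],[0,0,0,0,-0.9],[0,0,0,0,-0.9],[0,0,0,0,-0.9],[0,0,0,0,-0.9],[0,0,0,0,-0.9],[0,0,0,0,-0.9]]]'
```

```text
time_s: 8.1
tcp_pos: [531.3, 174.5, 22.8]
eef_rot: [0.0, 1.0, -0.0, -0.001]
force: [0.3, -0.7, -0.2]
width: 94.9
gripper_force: 0.0
time_s: 9.0
tcp_pos: [531.4, 174.5, 22.9]
eef_rot: [0.0, 1.0, -0.0, -0.0]
force: [-0.1, -1.0, -0.1]
width: 33.3
gripper_force: 40.0
```

Gripped at 33.3 mm with 40 N. Now I lift slowly.

```bash
python3 -m handwheel '[[[0,0,-0.01,0,-0.9],[0,0,-0.03,0,-0.9],[0,0,-0.06,0,-0.9],[0,0,-0.1,0,-0.9],[0,0,-0.14,0,-0.9],[0,0,-0.14,0,-0.9],[0,0,-0.14,0,-0.9]]]'
python3 -c "
from h import *
plan([490,-80,135],0.37)"
```

```text
time_s: 9.7
tcp_pos: [531.0, 174.5, 134.6]
eef_rot: [0.0, 1.0, -0.0, -0.0]
force: [-0.4, 0.1, -7.2]
width: 33.3
gripper_force: 40.0
rows [-0.0512  0.3181 -0.0005] roll -0.1767 yaw now -0.0 q [ 0.2   0.44  1.77 -0.    0.93  1.77] t 9.7
```

```bash
python3 -m handwheel '[[[-0.01,0.04,0,-0.03,-0.9],[-0.02,0.09,0,-0.08,-0.9],[-0.03,0.14,0,-0.12,-0.9],[-0.04,0.19,0,-0.16,-0.9],[-0.05,0.24,0,-0.177,-0.9],[-0.05,0.29,0,-0.177,-0.9],[-0.05,0.318,0,-0.177,-0.9],[-0.05,0.318,0,-0.177,-0.9],[-0.05,0.318,0,-0.177,-0.9],[-0.05,0.318,0,-0.177,-0.9]]]'
cat > stand.py <<'E'
from h import *
import sys
c=cam("wrist"); im,d=robot.snapshot("wrist"); tag=sys.argv[1]; np.savez(tag+".npz",im=im,d=d); cv2.imwrite(f"pics/{tag}.png",im[...,::-1])
P=cloud(c,d); hsv=cv2.cvtColor(im,cv2.COLOR_RGB2HSV)
g=(hsv[...,0]>50)&(hsv[...,0]<80)&(hsv[...,1]>80)&(d>0)&(np.hypot(P[...,0]-482,P[...,1]+237)<130)
for n,m in [("all",g&(P[...,2]<40)),("fence",g&(P[...,2]>22)&(P[...,2]<32)),("plate",g&(P[...,2]>7)&(P[...,2]<16))]:
    p=P[m][:,:2].astype(np.float32); print(n,len(p),cv2.minAreaRect(p) if len(p)>10 else "", P[m][:,2].mean())
s=robot.read_state(); t=s["tcp_pos"]
b=(np.hypot(P[...,0]-t[0],P[...,1]-t[1])<85)&(P[...,2]<t[2]+28)&(P[...,2]>t[2]-60)&(d>0)&(hsv[...,1]<70)
h=P[...,2]-(t[2]-22.9)
for n,m in [("foot",b&(h>14)&(h<26)),("flange",b&(h>25)&(h<34))]:
    p=P[m][:,:2].astype(np.float32); print(n,len(p),cv2.minAreaRect(p) if len(p)>10 else "")
B=(np.hypot(P[...,0]-t[0],P[...,1]-t[1])<60)&(d>0)&(hsv[...,1]>140)
for n,m in [("mark",B&(abs(h-29)<5)&(hsv[...,0]>22)&(hsv[...,0]<40)),("ptr",B&(h>42)&(h<60)&((hsv[...,0]<8)|(hsv[...,0]>172)))]:
    if m.any(): print(n,m.sum(),np.round(P[m].mean(0)-t,1))
for q in robot.mark_of("wrist","stand"): print("stand",np.round(q["position"]),round(q["confidence"],2),np.round(at_z(c,q["position"],0),1))
for q in robot.mark_of("wrist","inlet_tip"): print("inlet",np.round(q["position"]),round(q["confidence"],2),np.round(at_z(c,q["position"],t[2]-22.9+12)-t,1))
plan([482,-237,t[2]]); print(t)
E
python3 stand.py w5
```

```text
time_s: 10.7
tcp_pos: [490.8, -78.9, 134.0]
eef_rot: [-0.0, 0.983, 0.185, -0.001]
force: [0.1, 0.2, -6.4]
width: 33.6
gripper_force: 40.0
all 9008 ((492.7939758300781, -240.77059936523438), (149.5089111328125, 130.1571044921875), 87.47264099121094) 15.028882472562332
fence 2002 ((491.9664306640625, -241.17550659179688), (119.34515380859375, 99.7123031616211), 87.03429412841797) 25.47279533207272
plate 6570 ((493.0555419921875, -241.00775146484375), (149.4678955078125, 130.14096069335938), 87.72388458251953) 11.701723917809685
foot 2733 ((492.14166259765625, -78.62240600585938), (89.04637908935547, 89.5001449584961), 87.20821380615234)
flange 2347 ((501.9593200683594, -73.0731430053711), (60.0384521484375, 100.0115966796875), 22.054683685302734)
mark 99 [36.7 -1.6  5.2]
ptr 5 [  9.3 -29.6  25.9]
stand [428. 235.] 0.77 [ 483.6 -242.4    0. ]
inlet [333. 188.] 0.46 [ 31.   -3.3 -10.9]
rows [-0.0826  0.1799  0.0005] roll 0 yaw now 0.372 q [-0.29  0.36  1.91 -0.    0.86  0.91] t 10.85
[491.04352676 -78.83728326 134.28914871]
```

View pics/w5.png

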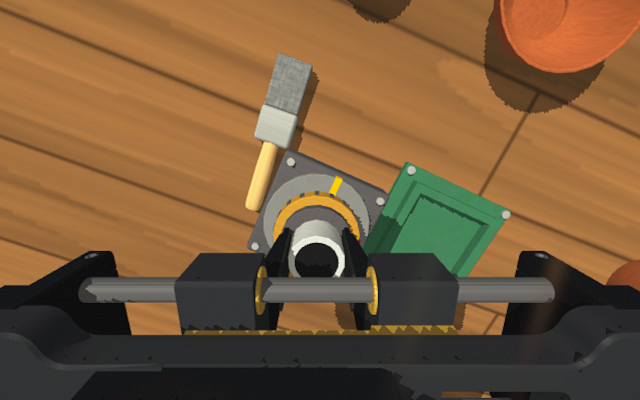

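The picture shows the burner held upright, with its mark at (336,186) and no tilt visible. The stand's +x side is clear at (405,165)–(507,213), and its -x side is hidden by the gripper. Stand centre is about (482.9,-240.7) with yaw -0.046. The burner foot has yaw -0.049 and sits (+1.1,+0.2) from the TCP.

```bash
python3 -m handwheel '[[[-0.02,0.05,0,0,-0.9],[-0.05,0.1,0,0,-0.9],[-0.07,0.15,0,0,-0.9],[-0.0844,0.1846,0,0,-0.9],[-0.0844,0.1846,0.02,0,-0.9],[-0.0844,0.1846,0.05,0,-0.9],[-0.0844,0.1846,0.06,0,-0.9],[-0.0844,0.1846,0.06,0,-0.9],[-0.0844,0.1846,0.06,0,-0.9]]]'
python3 stand.py w6
```

```text
time_s: 11.75
tcp_pos: [482.5, -241.7, 87.6]
eef_rot: [0.0, 0.983, 0.185, 0.0]
force: [0.3, -0.1, -6.0]
width: 33.4
gripper_force: 40.0
all 7516 ((482.93072509765625, -239.49102783203125), (151.043701171875, 149.34861755371094), 87.06631469726562) 16.345665591156934
fence 2457 ((482.64105224609375, -240.7635498046875), (118.2014389038086, 118.21429443359375), 86.88337707519531) 25.71845530564936
plate 4985 ((483.21295166015625, -240.31390380859375), (149.09864807128906, 148.71096801757812), 86.9014663696289) 11.70318331178165
foot 2804 ((481.54925537109375, -241.1473846435547), (89.3350601196289, 94.11430358886719), 87.84162139892578)
flange 2339 ((497.56878662109375, -236.115966796875), (67.08313751220703, 82.61246490478516), 21.407852172851562)
mark 98 [36.9 -0.7  5. ]
ptr 7 [  9.6 -29.2  25.7]
inlet [316. 216.] 0.45 [  3.6   1.5 -10.9]
inlet [566. 254.] 0.25 [  49.8 -214.9  -10.9]
rows [ 0.0017 -0.006   0.    ] roll 0 yaw now 0.371 q [-0.59  0.48  1.86 -0.    0.79  0.61] t 11.9
[ 482.57825633 -241.85368625   87.85915134]
```

View pics/w6.png

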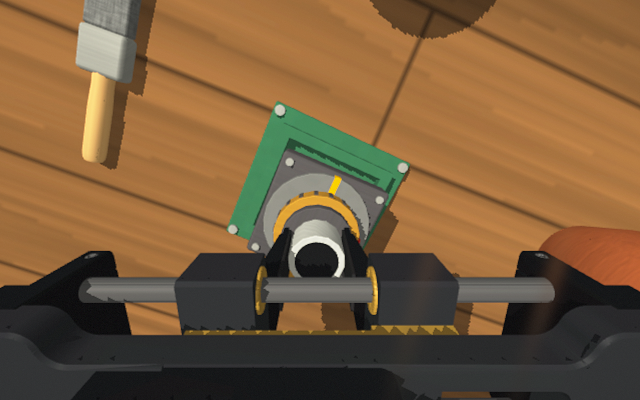

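```bash
python3 -m handwheel '[[[-0.0006,-0.0013,0.015,0,-0.9],[-0.0006,-0.0013,0.03,0,-0.9],[-0.0006,-0.0013,0.04,0,-0.9],[-0.0006,-0.0013,0.044,0,-0.9],[-0.0006,-0.0013,0.047,0,-0.9],[-0.0006,-0.0013,0.05,0,-0.9],[-0.0006,-0.0013,0.053,0,-0.9],[-0.0006,-0.0013,0.056,0,-0.9],[-0.0006,-0.0013,0.058,0,-0.9],[-0.0006,-0.0013,0.058,0,-0.9]]]'
python3 -m handwheel '[[[0,0,0.001,0,-0.9],[0,0,0.002,0,-0.9],[0,0,0.003,0,-0.9],[0,0,0.004,0,-0.9],[0,0,0.005,0,-0.9],[0,0,0.006,0,-0.9],[0,0,0.007,0,-0.9],[0,0,0.007,0,-0.9]]]'
```

```text
time_s: 12.9
tcp_pos: [481.1, -241.1, 40.4]
eef_rot: [-0.0, 0.983, 0.184, -0.0]
force: [0.4, -0.9, -6.1]
width: 33.3
gripper_force: 40.0
time_s: 13.7
tcp_pos: [481.2, -241.0, 35.4]
eef_rot: [0.0, 0.983, 0.184, 0.0]
force: [-1.1, 3.1, 1.5]
width: 33.8
gripper_force: 40.0
```

```bash
python3 -m handwheel '[[[0,0,0.0005,0,-0.9],[0,0,0.001,0,-0.9],[0,0,0.001,0,-0.9]]]'
python3 -m handwheel '[[[0,0,0,0,-0.2],[0,0,0,0,-0.2],[0,0,0,0,0.2],[0,0,0,0,0.6],[0,0,0,0,1],[0,0,0,0,1],[0,0,0,0,1],[0,0,0,0,1],[0,0,0,0,1],[0,0,0,0,1]]]'
```

```text
time_s: 14.0
tcp_pos: [481.3, -240.9, 35.3]
eef_rot: [0.0, 0.983, 0.184, 0.0]
force: [-3.5, 6.7, 13.0]
width: 33.2
gripper_force: 40.0
time_s: 15.0
tcp_pos: [481.1, -241.1, 34.2]
eef_rot: [0.0, 0.983, 0.184, 0.0]
force: [0.2, 0.2, -0.2]
width: 93.4
gripper_force: 0.0
```

```bash
python3 -m handwheel '[[[0,0,-0.03,0,1],[0,0,-0.09,0,1],[0,0,-0.13,0,1],[0,0,-0.13,0,1],[0,0,-0.13,0,1],[0,0,-0.13,0,1]]]' | head -2
python3 look.py w7 482.8 -240.6 12; python3 stand.py w8 | head -3
```

```text
time_s: 15.6
tcp_pos: [480.6, -240.8, 137.1]
noz 980 ((482.3246765136719, -241.10023498535156), 16.980812072753906) 97.75732471791301
foot 1611 ((482.20892333984375, -240.7742919921875), (89.2591323852539, 90.1297607421875), 87.87535858154297)
mark 40 [ 518.5 -241.9   40.5]
ptr 30 [ 488.3 -268.9   62.6]
nozzle_top [316. 206.] 0.83 [ 483.9 -239.5   98. ]
ring_centre [319. 197.] 0.68 [ 482.2 -243.5   55. ]
inlet_tip [292. 244.] 0.9 [ 404.5 -238.1   24. ]
pointer [343. 201.] 0.75 [ 489.5 -268.7   62. ]
mark [326. 165.] 0.97 [ 515.8 -239.3   40. ]
rows [0.0024 0.0004 0.0782] roll 0 yaw now 0.371 q [-0.59  0.41  1.82 -0.    0.91  0.61] t 15.9
[ 480.97521935 -241.04668768  137.52770319]
all 7628 ((483.2377624511719, -239.60198974609375), (150.58416748046875, 148.44293212890625), 86.99607849121094) 17.13559885535449
fence 2873 ((482.6173095703125, -240.8486328125), (118.29252624511719, 118.19730377197266), 86.86881256103516) 25.67230208971197
plate 4609 ((483.09649658203125, -240.30580139160156), (149.1371612548828, 148.42559814453125), 86.89254760742188) 11.749524140482679
```

View pics/w8.png

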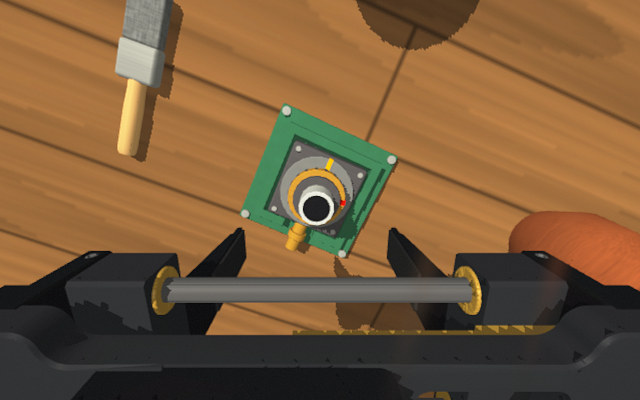

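The burner is home: nozzle top at 97.8 mm (98 expected), centre within 0.5 mm, and the inlet at (296,240) out through the gap. The red pointer at (342,203) is about 1.33 rad short of the yellow mark at (330,164), so the ring stands at about 0.17. Next I lower onto the ring with real tips at about 46 mm, then close.

```bash
python3 -m handwheel '[[[0.0015,0.0005,0.05,0,1],[0.0015,0.0005,0.1,0,1],[0.0015,0.0005,0.13,0,1],[0.0015,0.0005,0.15,0,1],[0.0015,0.0005,0.162,0,1],[0.0015,0.0005,0.162,0,1],[0.0015,0.0005,0.162,0,1]]]' 20
python3 - <<'E'
from h import *
s=robot.read_state(); t=s["tcp_pos"]; M=rot(s["eef_rot"]); print(t)
for n in ["side","wrist"]:
    c=cam(n); im,d=robot.snapshot(n); P=cloud(c,d); T=(P-t)@M
    g=(im.max(-1)<65)&(abs(T[...,0])<25)&(abs(T[...,1])<60)&(abs(T[...,1])>45)&(T[...,2]>-75)&(T[...,2]<-33)&(d>0)
    p=P[g]; print(n,len(p),np.round(np.sort(p[:,2])[:5],1) if len(p) else "")
E
```

```text
time_s: 16.75
tcp_pos: [482.7, -241.3, 9.1]
eef_rot: [0.0, 0.983, 0.184, 0.0]
force: [-0.3, 0.1, 1.1]
width: 94.9
gripper_force: 0.0
[ 482.73376336 -241.26350255    9.12802459]
side 43 [46.9 49.6 49.7 49.9 51.2]
wrist 1693 [47.3 47.4 47.7 48.  48.1]
```

```bash
python3 -m handwheel '[[[0,0,0,0,0.2],[0,0,0,0,0.2],[0,0,0,0,0.2],[0,0,0,0,0.2],[0,0,0,0,0.2],[0,0,0,0,0.2],[0,0,0,0,0.2],[0,0,0,0,0.2]]]' 20
```

```text
time_s: 17.65
tcp_pos: [482.3, -241.0, 8.6]
eef_rot: [-0.0, 0.983, 0.184, -0.0]
force: [-0.5, 2.4, 3.1]
width: 61.7
gripper_force: 20.0
```

```bash
python3 -m handwheel '[[[0,0,0,-0.03,0.2],[0,0,0,-0.07,0.2],[0,0,0,-0.11,0.2],[0,0,0,-0.15,0.2],[0,0,0,-0.19,0.2],[0,0,0,-0.23,0.2],[0,0,0,-0.27,0.2],[0,0,0,-0.3,0.2],[0,0,0,-0.3,0.2]]]'
python3 look.py w9 482.4 -240.9 12 | grep -v nozzle
```

```text
time_s: 18.55
tcp_pos: [481.8, -240.5, 8.6]
eef_rot: [-0.001, 0.878, 0.479, -0.0]
force: [-2.3, 3.9, 4.9]
width: 61.4
gripper_force: 20.0
noz 1685 ((482.4295654296875, -241.95701599121094), 17.762792587280273) 97.24792015448531
foot 2927 ((483.0027770996094, -241.32174682617188), (88.96109008789062, 89.46199798583984), 88.3668212890625)
mark 120 [ 518.8 -242.5   40.3]
ptr 75 [ 503.9 -260.8   62.6]
ring_centre [317. 252.] 0.78 [ 482.8 -243.1   55. ]
pointer [360. 262.] 0.79 [ 503.8 -260.1   62. ]
mark [358. 217.] 0.91 [ 516.4 -241.9   40. ]
rows [-0.      0.0007 -0.0831] roll 0 yaw now 0.997 q [-0.59  0.6   1.92 -0.    0.62 -0.01] t 18.85
[ 481.84351709 -240.53444198    8.55916274]
```

```bash
python3 -m handwheel '[[[0,0,0,-0.03,0.2],[0,0,0,-0.07,0.2],[0,0,0,-0.11,0.2],[0,0,0,-0.16,0.2],[0,0,0,-0.21,0.2],[0,0,0,-0.26,0.2],[0,0,0,-0.31,0.2],[0,0,0,-0.335,0.2],[0,0,0,-0.335,0.2],[0,0,0,-0.335,0.2]]]'
python3 look.py w10 482.4 -240.9 12 | grep -v nozzle
```

```text
time_s: 19.85
tcp_pos: [481.7, -240.9, 8.6]
eef_rot: [-0.001, 0.66, 0.751, -0.0]
force: [-5.4, 2.1, 5.0]
width: 61.5
gripper_force: 20.0
noz 1682 ((483.9664001464844, -242.38397216796875), 17.386028289794922) 97.27265237303561
foot 2835 ((483.9217529296875, -237.78582763671875), (81.10829162597656, 90.03467559814453), 89.54256439208984)
ptr 74 [ 512.2 -243.3   62.6]
ring_centre [318. 251.] 0.58 [ 484.6 -242.2   55. ]
inlet_tip [211. 219.] 0.84 [ 405.3 -242.    24. ]
pointer [360. 257.] 0.93 [ 510.5 -239.6   62. ]
rows [-0.      0.0007 -0.083 ] roll 0 yaw now 1.699 q [-0.59  0.6   1.92 -0.    0.62 -0.71] t 20.15
[ 481.74474371 -240.94734087    8.56728419]
```

```bash
python3 -m handwheel '[[[0,0,0,0,0.6],[0,0,0,0,1],[0,0,0,0,1],[0,0,0,0,1],[0,0,0,0,1],[0,0,0,0,1],[0,0,0,0,1],[0,0,0,0,1]]]' | tail -3
python3 -m handwheel '[[[0,0,-0.02,0,1],[0,0,-0.06,0,1],[0,0,-0.11,0,1],[0,0,-0.16,0,1],[0,0,-0.16,0,1],[0,0,-0.16,0,1]]]' | head -3
python3 look.py w11 482.4 -240.9 12
python3 -c "
import cv2
a=cv2.imread('pics/w11.png')[110:260,220:420]; cv2.imwrite('pics/w11c.png',cv2.resize(a,None,fx=4,fy=4,interpolation=cv2.INTER_CUBIC))"
```

```text
force: [0.5, 0.4, 0.7]
width: 95.2
gripper_force: 0.0
time_s: 21.55
tcp_pos: [482.5, -241.1, 137.1]
eef_rot: [0.001, 0.66, 0.751, 0.0]
noz 971 ((484.0350036621094, -242.32069396972656), 16.961143493652344) 97.81302603362045
foot 1647 ((484.1461181640625, -242.41030883789062), (89.947021484375, 89.92172241210938), 89.41815948486328)
mark 26 [ 521.6 -242.6   40.3]
ptr 29 [ 511.8 -242.8   63.6]
nozzle_top [314. 209.] 0.84 [ 482.6 -242.    98. ]
ring_centre [317. 197.] 0.69 [ 485.1 -242.    55. ]
inlet_tip [249. 182.] 0.56 [ 404.1 -241.8   24. ]
pointer [314. 200.] 0.74 [ 482.1 -243.1   62. ]
pointer [339. 200.] 0.59 [ 508.9 -239.6   62. ]
pointer [314. 186.] 0.31 [ 480.8 -228.3   62. ]
mark [342. 196.] 0.78 [ 514.7 -240.5   40. ]
mark [316. 207.] 0.3 [ 486.1 -257.8   40. ]
rows [-0.0002  0.0005  0.0757] roll 0 yaw now 1.701 q [-0.59  0.42  1.82 -0.    0.91 -0.72] t 21.85
[ 482.07747278 -240.87371323  135.52494404]
```

View pics/w11c.png

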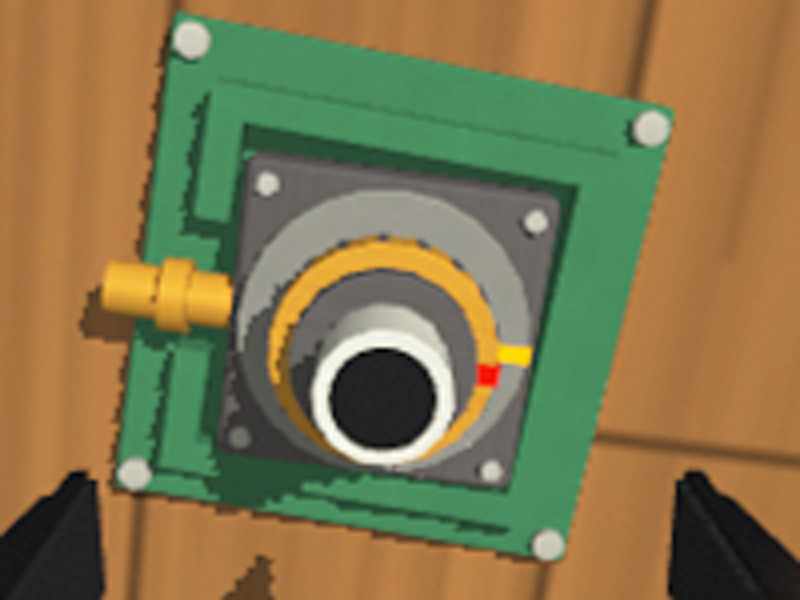

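The crop shows the pointer at (487,375) lined up radially with the yellow mark at (514,355). The ring is at about 1.49 rad, the burner is about 2 mm off centre and level, and the gripper is clear.

```bash
python3 -c "
from rig import robot
print(robot.close_job())"
```

```text
the job is handed in; nothing more can be done
None
```

The job is handed in: by the last camera check the burner is fully home in the stand, about 2 mm off centre with its inlet out through the gap, the air ring is at about 1.49 rad with its pointer at the mark, and the gripper is clear (no verdict came back).

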